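# Unlock a dosing piston, draw it to the set stroke and hold it

### The arm

A 6-joint arm with a two-finger parallel gripper is mounted at the origin on a cart in front of the work surface, level with it; the furniture and walls round the work are solid. World frame = base frame: x ahead of the robot, y to its left, z up, the work surface at z = 0. Lengths are in mm, angles in rad, forces in N, time in s.
With the tool pointing down it reaches from about 350 to 975 mm from the base axis. Payload 7.1 kg.
Tool frame: the origin (TCP) lies at the very end of the fingers, on their centre line; the grasp point (between the pads) lies 19 mm behind it; x points along the fingers, z is the direction in which the jaws open and shut, and the axes are right-handed (so a half turn about x gives the same grasp; the last joint's range is limited). The gripper opens to 88 mm and grips with 3 to 60 N. Pads are 20 mm wide; open, the fingers measure 115 mm over their backs; the gripper's body (75 mm by 178 mm) begins 61 mm behind the grasp point.
Start: joints at [1.135, 0.423, 1.63, -0, 1.089, -0.019], TCP at [252.99, 571.49, 222.675] pointing down, gripper open.
Joint ranges: [-3, 3], [-0.9, 2.11], [0.09, 2.58], [-1.31, 4.45], [0.11, 2.69], [-2.54, 2.54]. Speed limits (rad/s): [2.39, 2.39, 3.01, 3.14, 3.14, 3.14].

### API

Orientations are given as a rotation vector (axis times angle).
In Python, from workcell import * gives the robot as it stands.
- The arm moves only by the shell command python3 -m crank 'ROWS'. ROWS is JSON, a list of rows, each a list of 3 entries, a list of its own where there are three numbers: the shift along the tool's x, y, z in cm, then the turn, a rotation vector about the tool's x, y, z in degrees, then the finger opening in cm, from 0 to 8.78. In form: [[[dx, dy, dz], [rx, ry, rz], claw], ...]. A call has 1 to 5 rows; each row shifts and turns the commanded pose from where the row before left it, along the tool's axes as they then stand; what a row does not reach is not made up. A row lasts 1/8 s, in which the tool goes at most 62.5 mm and 10.7 degrees, less where a joint would pass 70% of its speed; a pose out of reach is approached as far as the arm can. A call with a gripper value outside its range is refused whole. The fingers move at their own pace and stop on an object; the grip force is fixed at half the most. Time passes only in rows, so rows that do not move let the fingers close. It gives the time, the measured TCP pose, the force and the opening at its end, in the units of the state.
- get_obs(): the state, without advancing time (a new reading comes with each control period).
- get_image(name): name is "scene" or "top"; returns a dict with "pixels" (400x640x3 uint8, red, green, blue), "mtx" (3x3 intrinsics, pixels), "D" ([k1, k2, p1, p2, k3] as OpenCV has them; the pictures are not rectified), "view" (4x4, takes a point from world to camera coordinates). Camera axes: x right, y down, z forward; pixel columns grow to the right and rows downward; lengths in mm; the calibration is good to about 2 mm. A picture is of the moment at which its call begins. There is no depth.
- close_job(): hands the job in, once; it reports no verdict.
The state is a dict: "t": time; "qpos": joint angles; "qvel": joint speeds; "joint_torque": joint torques, N m; "ee_pos": TCP position; "orientation": TCP orientation; "ft_force": force on the tool from outside, world axes, zero at the start; "moment": the same for the moment, N m; "width": finger opening in mm.
Only numpy, scipy, OpenCV 4.12 (cv2) and the standard library are available. Lean on these libraries where they do the work, as an engineer would, in place of code of your own. Each camera call takes 0.05 s, during which the arm holds its last target.

### The job

Unlock the dosing cylinder on the bench: turn its bar knob a quarter turn clockwise until it clicks over into the open position, so that the steel tongue swings clear of the piston's flange. Then take the piston by its round head and draw it gently straight out along its leaning bore, without forcing it sideways, until the top of its flange is level with the tip of the stroke pointer, and finish holding it still there: the program ends with the piston in the gripper. Leave the pointer as it is set and the other things on the bench undisturbed.

Things in the scene. Friction and masses are not known exactly. Their poses are not given: they have to be found in the camera images.
- stand: the fixed aluminium stand of the dosing cylinder, foot 130 x 196 x 12 mm, bolted down; origin on the table below the bore mouth, z up, x from the robot's side to the far side, y to the left. Its yaw differs from run to run.
- bore_mouth (a point): centre of the bore's mouth in the top face of the 46 x 46 mm aluminium cylinder block, 100 mm above the table. z is the bore axis, outward, leaning 12 degrees from vertical to the stand's -x side (the robot); y is the stand's y; x points to the far side and slightly up. Bore 17 mm wide, 85 mm deep, open below.
- piston_grip (a point): centre of the piston's black round head (26 mm diameter, 24 mm along the axis); at the start 38 mm out of the bore mouth. Below it: a 14 mm neck 20 mm long, the flange, and a 16 mm rod 78 mm deep in the bore. z: the piston's axis, outward. Loose, about 0.25 kg, slides back when let go. Close the fingers along the bore's y: pointer and column stand on the +x side.
- piston_flange (a point): centre of the top face of the piston's flange, a steel disc of 38 mm diameter and 6 mm thick that lies on the block at the start (top face 6 mm out of the bore mouth); the z axis is the piston's axis, pointing out.
- pointer_tip (a point): tip of the steel stroke pointer, 25 mm from the bore axis on its +x side (6 mm clear of the flange's rim), carried on a column behind the piston whose top is 76 mm out of the bore mouth plane. The height of the tip along the bore axis is the height to which the flange's top face must be drawn. Axes as the bore mouth's. Axes as the bore mouth's.
- stroke_pointer (a joint): height of the pointer tip above the flange's top face as the piston lies home, in m along the bore axis (0.025 to 0.045 at the start): the stroke that is asked for. It slides stiffly (10 N) and stays where it is.
- knob_grip (a point): grip point of the black lock knob, on its axis (parallel to the bore), 80 mm to the bore's +y side, 37 mm out. An upright bar 10 mm thick, 44 mm long, from 14 to 50 mm above the deck (the plane of the bore mouth). The point turns with it: y runs along the bar. A steel tongue (71 x 14 mm, 8 to 13 mm above the deck) points along its -y, at the start over the flange.
- lock_knob (a joint): angle of the lock knob in rad: 0 locked (tongue over the flange), 1.57 open (end stop), growing clockwise as seen from above. A small over-centre spring link beside it resists with up to about 0.15 N m over the first half of the turn, then carries the knob on and keeps it open.
- amber_bottle: bystander: small brown bottle, 46 mm wide, 92 mm tall; origin under its centre
- timer: bystander: white bench timer 60 x 66 x 17 mm; origin under its centre
- plate_96: bystander: clear well plate 84 x 126 x 18 mm; origin under its centre
- dish_3: bystander: small covered dish, 60 mm wide, 16 mm tall; origin under its centre
- marker_black: bystander: marker pen 138 mm long, 14 mm thick, lying down; origin under its centre
- white_bottle_2: bystander: white plastic bottle, 50 mm wide, 84 mm tall; origin under its centre

How it is judged:
By the outcome, as a careful person would: the job done as asked, in the order asked, and still so for the second after the job is handed in, while the arm keeps its last pose, push and grip.
It also fails if it takes over 48 s, if anything falls off the work surface, if the arm or the gripper's body presses on something with over 40 N, if the wrist force passes 120 N, or if a joint passes its speed limit or range.

## Working session

There is one attempt and no reset: what is moved stays moved. The work goes in short steps, Python scripts to look and compute and a shell command to move; the robot and the scene stay as the last step left them, time stands still between calls to the robot, and variables do not carry over. Pictures are saved under pics/ and viewed, and the job is handed in when it is done.

```bash
ls; mkdir -p pics; python3 - <<'E'
from workcell import *
import cv2
o=get_obs();print(o)
for n in("scene","top"):
    i=get_image(n);cv2.imwrite(f"pics/{n}0.png",i["pixels"][:,:,::-1]);print(n,i["mtx"],i["D"],i["view"])
E
```

```text
pics
{'t': 0.0, 'qpos': array([ 1.13502182e+00,  4.23836417e-01,  1.63067439e+00, -1.21275084e-05,
        1.08859906e+00, -1.89850325e-02]), 'qvel': array([-0.0006109 , -0.00024084,  0.00130764, -0.00164522,  0.00013218,
       -0.00020718]), 'joint_torque': array([-5.18126963e-04, -5.44626045e+01, -2.73659492e+01,  6.43709418e-02,
        2.27423193e-02, -1.05773036e-04]), 'ee_pos': array([252.75574584, 571.01041776, 221.91059407]), 'orientation': array([-0.89778718,  1.37933273,  0.89645103]), 'ft_force': array([-0.39495707,  0.35688059,  0.45695058]), 'moment': array([ 0.00240344, -0.04255723,  0.01380083]), 'width': 87.99287598188957}
scene [[498.61552614   0.         323.46650863]
 [  0.         498.61552614 196.05501636]
 [  0.           0.           1.        ]] [-0.00035706  0.          0.          0.          0.        ] [[-4.88774940e-01 -8.72058137e-01  2.47722275e-02  4.01115869e+02]
 [-3.50706389e-01  1.70407177e-01 -9.20850923e-01  2.67143099e+02]
 [ 7.98814175e-01 -4.58776633e-01 -3.89127118e-01  8.30701137e+02]
 [ 0.00000000e+00  0.00000000e+00  0.00000000e+00  1.00000000e+00]]
top [[494.01690044   0.         315.24761544]
 [  0.         494.01690044 196.20846755]
 [  0.           0.           1.        ]] [-0.0161094  0.         0.         0.         0.       ] [[ 3.91614754e-03 -9.99964801e-01  7.42024855e-03  1.34654601e+02]
 [-9.95473238e-01 -4.60299172e-03 -9.49307325e-02  5.67101587e+02]
 [ 9.49615464e-02 -7.01489610e-03 -9.95456225e-01  1.11580457e+03]
 [ 0.00000000e+00  0.00000000e+00  0.00000000e+00  1.00000000e+00]]
```

View pics/scene0.png

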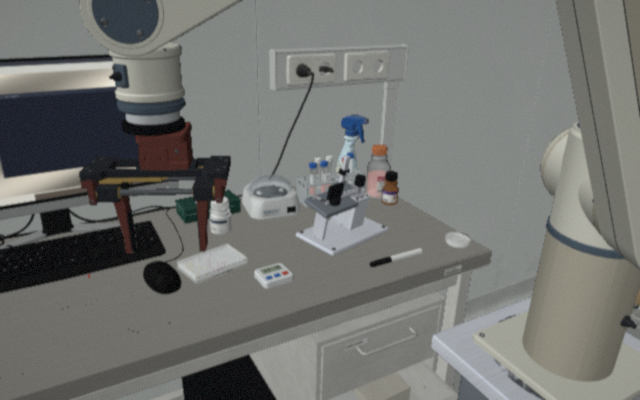

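View pics/top0.png

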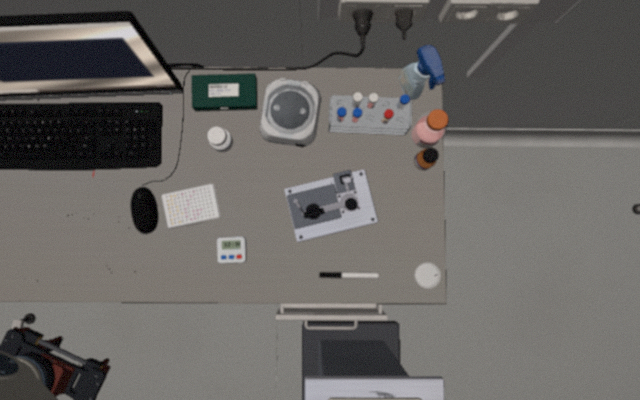

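The scene view shows the stand near (342,220). The top view shows the foot at about (285–377,171–240), the knob near (314,211) and the piston head near (351,204). I'll zoom in next.

```bash
python3 - <<'E'
import cv2
a=cv2.imread("pics/top0.png")[160:250,275:390];cv2.imwrite("pics/topz.png",cv2.resize(a,None,fx=6.5,fy=6.5,interpolation=cv2.INTER_CUBIC))
a=cv2.imread("pics/scene0.png")[165:255,285:400];cv2.imwrite("pics/scenez.png",cv2.resize(a,None,fx=6.5,fy=6.5,interpolation=cv2.INTER_CUBIC))
E
```

```text
(no output)
```

View pics/topz.png

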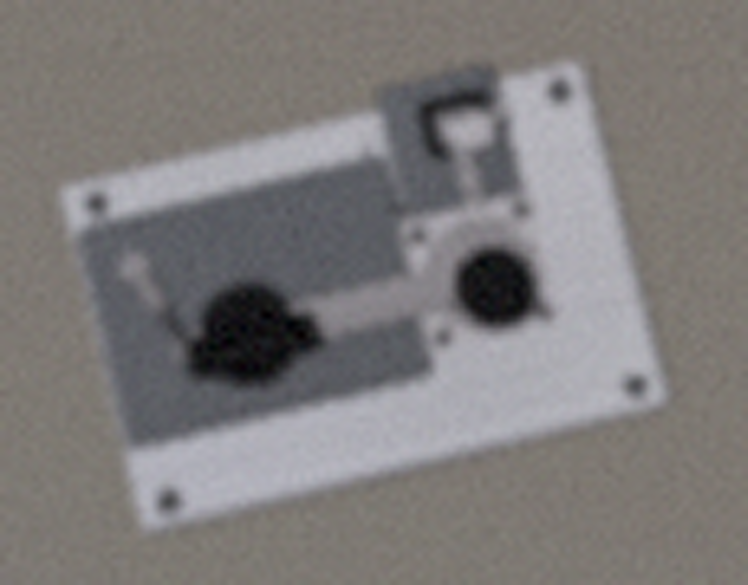

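View pics/scenez.png

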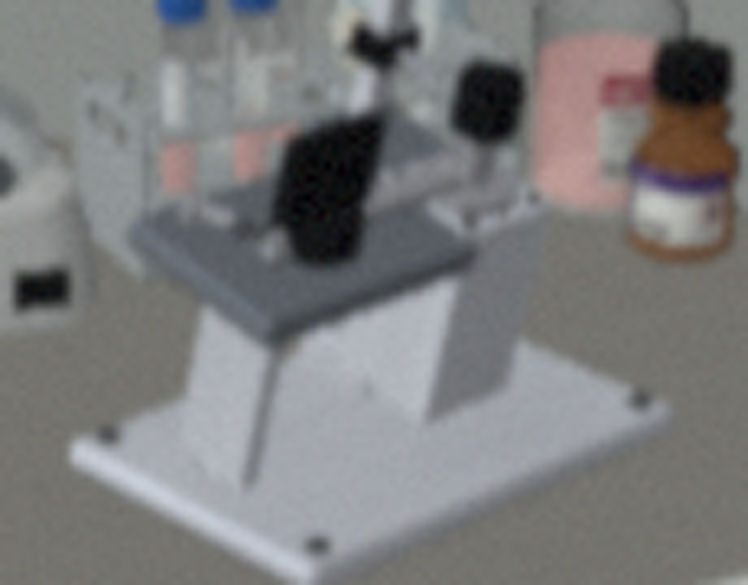

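```bash
cat > h.py <<'E'
import numpy as np,cv2
from scipy.optimize import least_squares
from scipy.spatial.transform import Rotation as R
from workcell import *
s12,c12=np.sin(np.radians(12)),np.cos(np.radians(12))
B=np.array([[c12,0,-s12],[0,1,0],[s12,0,c12]])  # bore frame cols
CAM={}
def cam(n):
    if n not in CAM: CAM[n]=get_image(n)
    return CAM[n]
def proj(n,P):
    c=cam(n);V=c["view"];
    return cv2.projectPoints(np.atleast_2d(P).astype(float),cv2.Rodrigues(V[:3,:3])[0],V[:3,3],c["mtx"],c["D"])[0].reshape(-1,2)
def bore(p): return np.array([0,0,100])+B@np.array(p,float)
def world(p,q): 
    x,y,th=p[:3];c,s=np.cos(th),np.sin(th)
    return np.array([[c,-s,0],[s,c,0],[0,0,1]])@q+[x,y,0]
def z2p(uv,off): return (np.array(uv)+.5)/6.5-.5+np.array(off)
T0=(275,160);S0=(285,165)
E
cat > fit.py <<'E'
from h import *
obs=[("top","h",(0,0,50),(495,287)),("scene","h",(0,0,38),(488,102)),
("top","k",(0,80,50),(257,340)),
("scene","k",(0,58,50),(378,114)),("scene","k",(0,102,50),(297,143)),]
foot=[("top",(-1,1),(145,530)),("top",(1,1),(65,185)),("top",(1,-1),(580,62)),("top",(-1,-1),(665,400)),
("scene",(-1,1),(312,572)),("scene",(1,1),(75,447)),("scene",(-1,-1),(668,405))]
def res(p):
    r=[]
    for n,_,q,uv in obs: r.append(proj(n,world(p,bore(q)))[0]-z2p(uv,T0 if n=="top" else S0))
    for n,(a,b),uv in foot: r.append(proj(n,world(p,np.array([p[3]+a*65,p[4]+b*98,12.])))[0]-z2p(uv,T0 if n=="top" else S0))
    return np.array(r)
s=least_squares(lambda p:res(p).ravel(),[600,60,.2,0,30],x_scale=[10,10,.1,10,10],loss='soft_l1')
print(s.x,np.degrees(s.x[2]));print(res(s.x).round(2))
np.save("pose.npy",s.x)
E
python3 fit.py
```

```text
[5.49392698e+02 6.54318179e+01 2.50911006e-01 7.19897439e+00
 3.47016494e+01] 14.376141656157605
[[ 0.91  0.14]
 [-0.56 -0.4 ]
 [-0.11  1.45]
 [ 0.21 -0.87]
 [-1.14 -0.72]
 [-0.2   1.1 ]
 [-1.26  0.18]
 [ 0.32 -1.04]
 [ 1.36  0.46]
 [-0.27 -0.35]
 [-1.8  -1.24]
 [ 1.19 -0.29]]
```

```bash
cat > ov.py <<'E'
from h import *
import sys
def circ(r,z,n=40,c=(0,0)): t=np.linspace(0,2*np.pi,n); return [bore((c[0]+r*np.cos(a),c[1]+r*np.sin(a),z)) for a in t]
def overlay(n,p,tag,lift=0,stroke=.035,f=6.5):
    img=cam(n)["pixels"][:,:,::-1];o=T0 if n=="top" else S0
    z=cv2.resize(img[o[1]:o[1]+90,o[0]:o[0]+115],None,fx=f,fy=f,interpolation=cv2.INTER_CUBIC).copy()
    cv2.imwrite(f"pics/{tag}_raw.png",z)
    def pl(q,col):
        uv=proj(n,[world(p,x) for x in q]);uv=(uv-o+.5)*f-.5
        cv2.polylines(z,[(uv*16).astype(int)],False,col,1,cv2.LINE_AA,4)
    pl([np.array([p[3]+a*65,p[4]+b*98,12.]) for a,b in((1,1),(1,-1),(-1,-1),(-1,1),(1,1))],(0,0,255))
    for r,h in((13,26),(13,50),(19,6),(19,0)): pl(circ(r,h+lift),(0,255,0))
    pl([bore((a*23,b*23,0)) for a,b in((1,1),(1,-1),(-1,-1),(-1,1),(1,1))],(255,0,0))
    for h in(14,50): pl([bore((a*5,80+b*22,h)) for a,b in((1,1),(1,-1),(-1,-1),(-1,1),(1,1))],(0,255,255))
    pl([bore((25,0,6+stroke*1000)),bore((45,0,6+stroke*1000))],(255,0,255))
    pl([bore((25,0,6+25)),bore((25,0,6+45))],(255,0,255))
    cv2.imwrite(f"pics/{tag}.png",z)
if __name__=="__main__":
    p=np.load("pose.npy")
    for n in("top","scene"): overlay(n,p,n+"_ov1")
E
python3 ov.py
```

```text
(no output)
```

View pics/top_ov1.png

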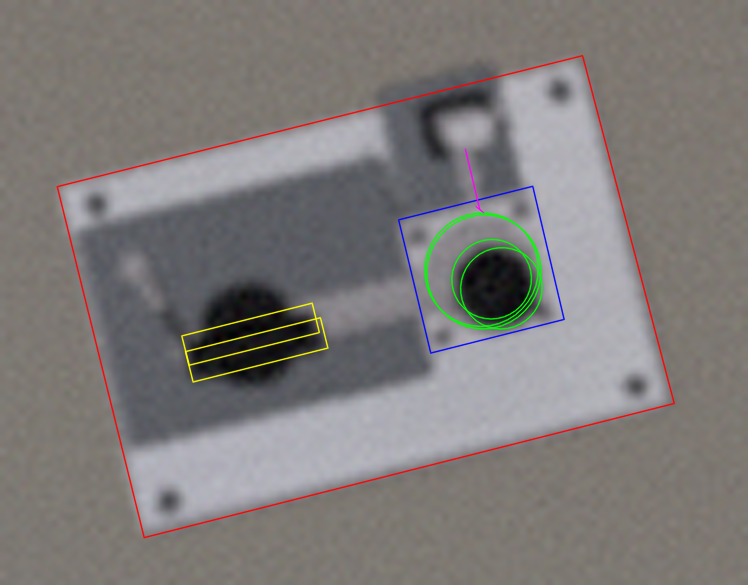

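View pics/scene_ov1.png

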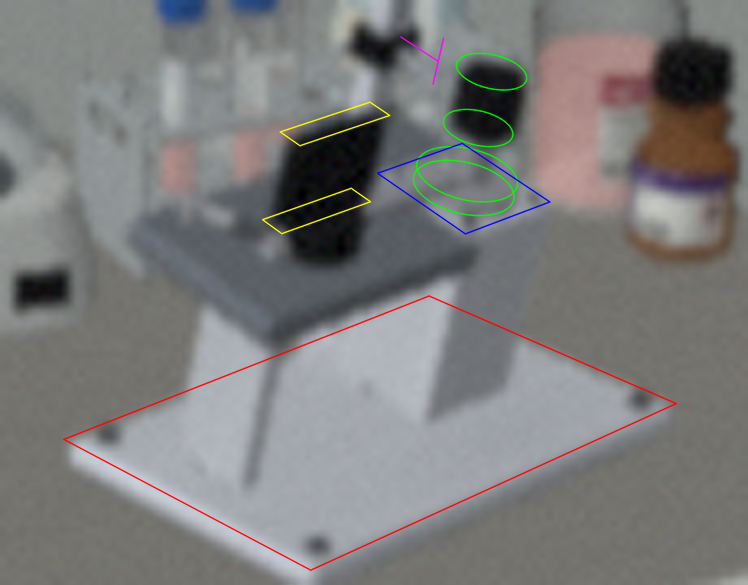

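```bash
cat > cen.py <<'E'
from h import *
from ov import circ
from scipy.spatial import ConvexHull
def dark(n,box,thr=75):
    g=cam(n)["pixels"].max(2).astype(float);u0,v0,u1,v1=box
    w=np.clip((110-g[v0:v1,u0:u1])/70,0,1)
    V,U=np.mgrid[v0:v1,u0:u1]
    return np.array([(w*U).sum(),(w*V).sum()])/w.sum(),w.sum(), (g[v0:v1,u0:u1]).astype(int)
def hullc(n,pts):
    uv=proj(n,pts).astype(np.float32);h=cv2.convexHull(uv);m=cv2.moments(h);return np.array([m['m10'],m['m01']])/m['m00'],m['m00']
if __name__=="__main__":
    p=np.load("pose.npy")
    for n,box in(("top",(343,194,360,212)),("scene",(353,172,369,187))):
        c,a,g=dark(n,box);print(n,c,a,hullc(n,[world(p,x) for z in(26,50) for x in circ(13,z)]));print(g)
E
python3 cen.py
```

```text
top [350.79752013 203.74421577] 111.75714285714287 (array([350.95609187, 203.22466642]), 145.5336330072023)
[[167 159 153 141 138 142 143 136 140 138 147 153 164 170 174 179 184]
 [153 148 137 139 133 130 130 134 134 134 142 157 166 170 177 177 182]
 [146 142 138 136 139 131 131 133 135 133 135 146 154 163 172 178 182]
 [139 140 142 135 134 122 116 107 112 118 120 129 141 154 167 174 181]
 [141 140 131 129 107  84  71  69  67  72  95 111 125 138 154 168 178]
 [139 133 126 109  76  50  25  25  31  36  52  77 101 123 153 175 178]
 [139 133 107  75  39  24  23  19  18  28  31  41  70 103 140 168 175]
 [143 129  86  39  25  29  16  20  25  20  27  22  47  81 128 158 175]
 [134 118  70  21  25  27  28  26  25  27  29  19  29  60 112 148 172]
 [134 116  67  27  18  20  29  27  30  26  19  13  23  46 103 142 170]
 [135 113  70  30  25  30  26  21  26  20  28  14  20  45  98 142 174]
 [131 113  74  38  20  26  16  32  26  24  23  25  22  44  90 141 170]
 [124 111  82  47  25  28  15  26  27  21  16  22  28  48  82 120 150]
 [129 118 105  71  42  24  25  22  15  21  19  22  40  60  84 100 135
[... 703 characters left out ...]
  28  35  47  80 116 123 150]
 [139 130  84  39  27  29  27  27  19  25  15  28  70 113 124 152]
 [142 119  73  32  23  18  27  23  26  24  21  29  64 111 130 153]
 [135 111  63  27  24  24  31  24  25  18  24  24  61 111 136 161]
 [131 100  48  23  25  26  16  22  21  21  19  27  65 116 143 161]
 [129  86  37  34  21  22  17  23  15  18  17  38  80 121 148 163]
 [131  80  38  23  20  23  25  18  21  14  21  48  95 124 146 162]
 [128  79  40  23  17  21  20  17  26  21  23  51  98 127 148 165]
 [124  87  51  33  25  27  22  17  17  21  27  62 103 128 150 163]
 [124 112  86  61  41  31  27  25  23  29  45  81 109 130 147 163]
 [124 126 117 103  80  57  41  45  53  57  79 100 113 130 150 165]]
```

```bash
cat > fit2.py <<'E'
from h import *
from cen import *
hc={n:dark(n,b)[0] for n,b in(("top",(343,194,360,212)),("scene",(353,172,369,187)))}
bolts=[("top",(-1,1),(168,500)),("top",(1,1),(97,204)),("top",(1,-1),(560,90)),("top",(-1,-1),(635,385)),
("scene",(-1,1),(317,545)),("scene",(1,1),(108,435)),("scene",(-1,-1),(640,400))]
bb=[((-1,1),(443,337)),((1,1),(418,237)),((1,-1),(520,210)),((-1,-1),(545,310))]
def res(p):
    r=[]
    for n in hc: r.append(3*(hullc(n,[world(p,x) for z in(26,50) for x in circ(13,z)])[0]-hc[n]))
    for n,q,uv in(("scene",(0,58,50),(376,114)),("scene",(0,102,50),(295,143))): r.append(proj(n,world(p,bore(q)))[0]-z2p(uv,S0))
    for n,(a,b),uv in bolts: r.append(proj(n,world(p,np.array([p[3]+a*p[5],p[4]+b*(p[5]+33),13.])))[0]-z2p(uv,T0 if n=="top" else S0))
    for (a,b),uv in bb: r.append(proj("top",world(p,bore((a*p[6],b*p[6],1))))[0]-z2p(uv,T0))
    return np.array(r)
s=least_squares(lambda p:res(p).ravel(),[550,65,.25,7,34,55,18],x_scale=[10,10,.1,10,10,10,5],loss='soft_l1')
print(s.x,np.degrees(s.x[2]));print(res(s.x).round(2))
np.save("pose.npy",s.x)
from ov import overlay
for n in("top","scene"): overlay(n,s.x,n+"_ov2")
E
python3 fit2.py
```

```text
[5.47984459e+02 6.54700461e+01 2.49218718e-01 7.82973643e+00
 3.35436558e+01 5.40970841e+01 1.74204239e+01] 14.279180710543827
[[ 0.36  0.47]
 [-1.02 -0.79]
 [ 0.79 -0.68]
 [-0.59 -0.53]
 [ 0.02  0.13]
 [-0.15  0.69]
 [ 0.58  0.39]
 [ 0.7  -0.37]
 [-0.59  0.04]
 [-0.04  0.41]
 [-0.26 -0.05]
 [-0.04  0.  ]
 [ 0.09 -0.15]
 [ 0.05  0.11]
 [-0.15  0.26]]
```

View pics/scene_ov2.png

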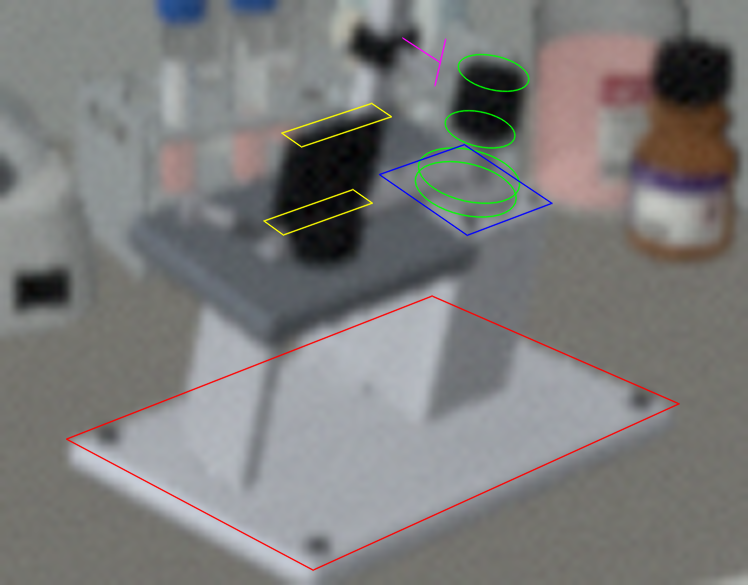

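```bash
python3 - <<'E'
from h import *
acc=np.zeros((400,640,3));
a=sum(get_image("scene")["pixels"].astype(float) for _ in range(12))/12
b=sum(get_image("top")["pixels"].astype(float) for _ in range(8))/8
np.save("scene_avg.npy",a);np.save("top_avg.npy",b)
z=np.clip(a[160:205,325:385,::-1],0,255).astype(np.uint8)
cv2.imwrite("pics/ptr_s.png",cv2.resize(z,None,fx=12,fy=12,interpolation=cv2.INTER_CUBIC))
z=np.clip(b[165:215,335:370,::-1],0,255).astype(np.uint8)
cv2.imwrite("pics/ptr_t.png",cv2.resize(z,None,fx=12,fy=12,interpolation=cv2.INTER_CUBIC))
print(get_obs()["t"])
E
```

```text
1.5
```

View pics/ptr_s.png

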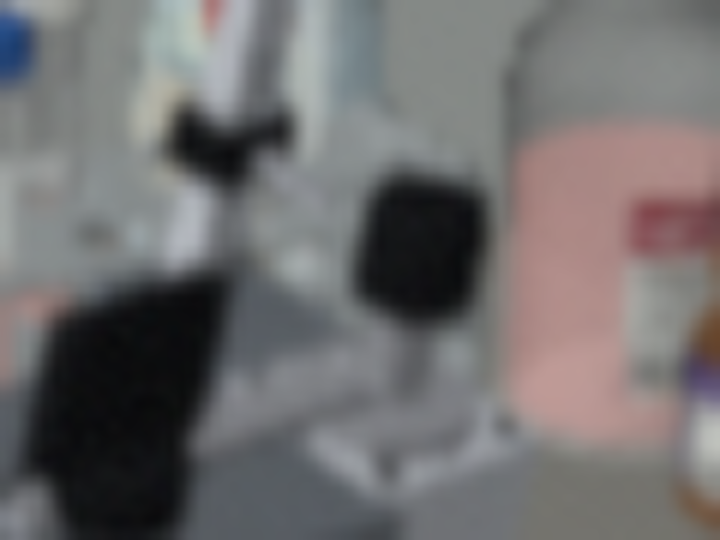

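View pics/ptr_t.png

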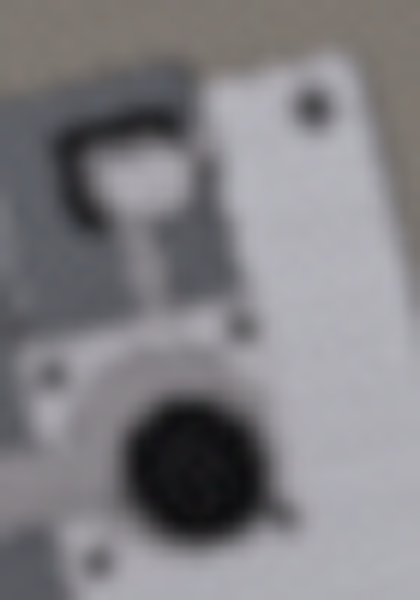

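```bash
cat > tick.py <<'E'
from h import *
import sys
p=np.load("pose.npy")
def crop(n,arr,o,sz,f,out,strokes,ext=26):
    z=np.clip(arr[o[1]:o[1]+sz[1],o[0]:o[0]+sz[0],::-1],0,255).astype(np.uint8)
    lab=cv2.createCLAHE(3,(4,4));
    z=cv2.resize(z,None,fx=f,fy=f,interpolation=cv2.INTER_CUBIC)
    z=np.clip((z.astype(float)-60)*1.6,0,255).astype(np.uint8)
    for s in strokes:
        uv=proj(n,[world(p,bore((25,0,6+s))),world(p,bore((25+ext,0,6+s)))]);uv=(uv-o+.5)*f-.5
        print(n,s,uv.round(0).tolist())
        cv2.polylines(z,[(uv*16).astype(int)],False,(255,0,255),1,cv2.LINE_AA,4)
    cv2.imwrite(out,z)
crop("scene",np.load("scene_avg.npy"),(340,160),(35,35),17,"pics/tk_s0.png",[])
crop("scene",np.load("scene_avg.npy"),(340,160),(35,35),17,"pics/tk_s.png",[25,30,35,40,45])
crop("top",np.load("top_avg.npy"),(335,168),(30,35),17,"pics/tk_t.png",[25,45])
E
python3 tick.py
```

```text
scene 25 [[202.0, 309.0], [75.0, 225.0]]
scene 30 [[209.0, 279.0], [81.0, 195.0]]
scene 35 [[216.0, 248.0], [88.0, 165.0]]
scene 40 [[223.0, 218.0], [95.0, 134.0]]
scene 45 [[230.0, 187.0], [101.0, 104.0]]
top 25 [[224.0, 415.0], [176.0, 210.0]]
top 45 [[244.0, 431.0], [195.0, 223.0]]
```

View pics/tk_s0.png

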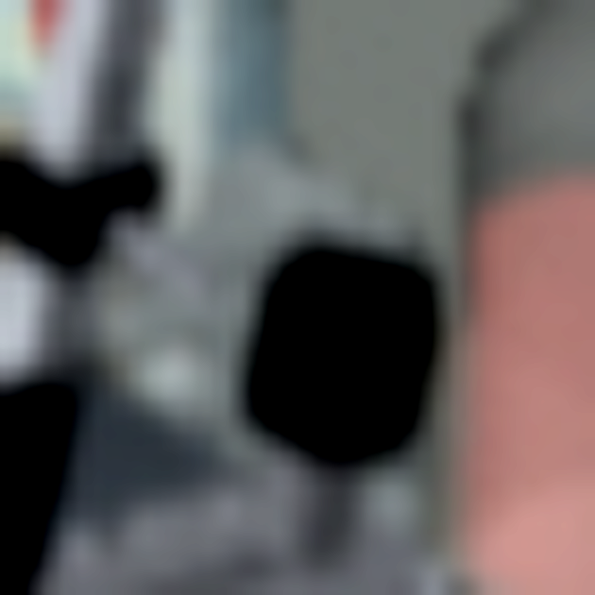

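View pics/tk_s.png

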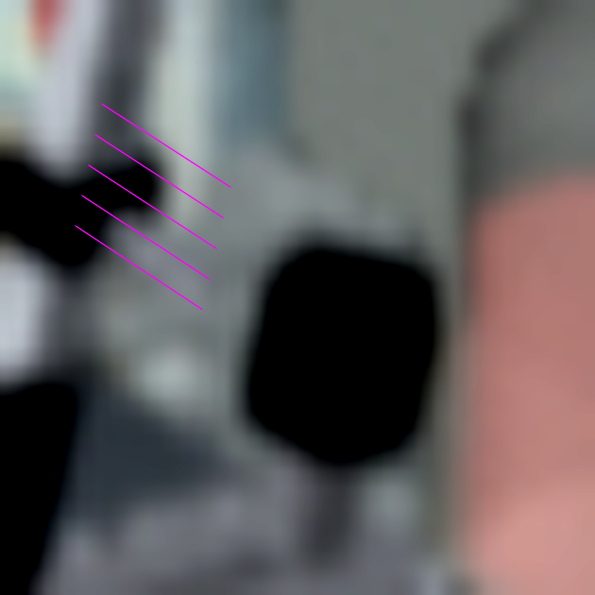

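View pics/tk_t.png

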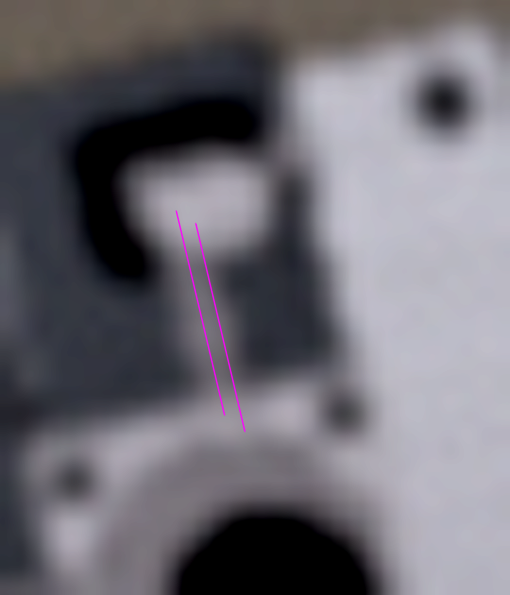

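```bash
cat > rg.py <<'E'
from h import *
p=np.load("pose.npy")
a=np.load("scene_avg.npy");o=(340,160);f=17
c=a[160:195,340:375];d=(c[:,:,0]+c[:,:,2])/2-c[:,:,1]
g=np.clip((d+4)*16,0,255).astype(np.uint8)
z=cv2.cvtColor(cv2.resize(g,None,fx=f,fy=f,interpolation=cv2.INTER_CUBIC),cv2.COLOR_GRAY2BGR)
for s in(25,35,45):
    uv=proj("scene",[world(p,bore((25,0,6+s))),world(p,bore((51,0,6+s)))]);uv=(uv-o+.5)*f-.5
    cv2.polylines(z,[(uv*16).astype(int)],False,(255,0,255),1,cv2.LINE_AA,4)
cv2.imwrite("pics/rg.png",z)
print(d[10:20,4:16].round(1))
E
python3 rg.py
```

```text
[[ 0.4 -0.2  0.7  0.5  0.  -2.3 -3.1 -3.2 -3.  -2.8 -2.4 -2.8]
 [ 0.4  0.3  0.2  0.5 -0.2 -1.5 -3.  -2.8 -2.5 -2.4 -2.2 -2.7]
 [ 0.8  0.3  1.2  1.   0.3 -2.  -2.8 -2.8 -2.4 -2.5 -2.  -2.4]
 [ 0.8  0.   0.7  2.   0.5 -0.6 -2.6 -3.1 -2.8 -2.6 -2.4 -2.1]
 [ 0.5  0.  -0.   1.1  1.3  0.2 -1.  -1.9 -1.9 -2.4 -2.4 -2.2]
 [-0.  -0.3 -0.9 -0.   0.7  0.9  0.9 -0.2 -1.5 -1.9 -2.5 -1.8]
 [ 0.3 -0.1 -1.5 -2.1 -0.8 -0.4  0.2  0.6 -0.8 -2.1 -2.  -1.2]
 [ 0.9  0.2 -2.2 -2.3 -2.1 -1.7 -1.  -0.7 -1.5 -2.2 -2.4 -1.4]
 [ 0.2 -0.6 -2.2 -1.9 -2.3 -2.8 -2.3 -2.  -1.8 -2.4 -2.2 -1.4]
 [ 0.1 -1.  -1.6 -2.5 -2.7 -2.5 -2.8 -2.2 -2.5 -2.4 -2.  -1. ]]
```

View pics/rg.png

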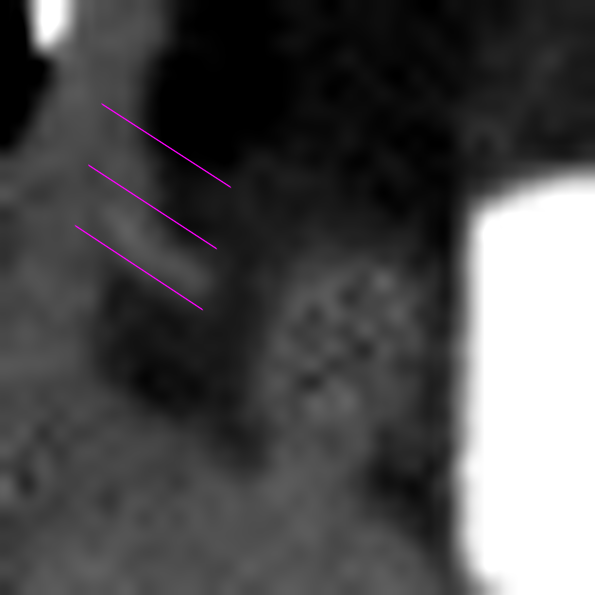

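```bash
cat > st.py <<'E'
from h import *
from scipy.ndimage import map_coordinates
p=np.load("pose.npy");a=np.load("scene_avg.npy");d=(a[:,:,0]+a[:,:,2])/2-a[:,:,1]
for xs in([26,30],[30,34],[34,38],[26,36]):
  S=np.arange(15,48,1.);v=[]
  for s in S:
    uv=proj("scene",[world(p,bore((x,0,6+s))) for x in np.linspace(*xs,9)])+np.array([.3,.25])
    v.append(map_coordinates(d,[uv[:,1],uv[:,0]],order=1).mean())
  v=np.array(v);w=np.clip(v-(-1.6),0,None)*(abs(S-29)<9)
  print(xs,v.round(1),(w*S).sum()/w.sum())
# column axis check
E
python3 st.py
```

```text
[26, 30] [-2.8 -2.6 -2.5 -2.5 -2.5 -2.5 -2.4 -2.3 -2.1 -1.7 -1.3 -0.9 -0.5 -0.1
  0.1 -0.1 -0.5 -1.  -1.4 -1.8 -2.2 -2.5 -2.7 -2.7 -2.6 -2.5 -2.5 -2.5
 -2.5 -2.7 -2.8 -3.1 -3.4] 28.896196313254706
[30, 34] [-2.7 -2.6 -2.5 -2.5 -2.6 -2.7 -2.6 -2.2 -1.8 -1.3 -0.8 -0.3  0.2  0.5
  0.6  0.3 -0.3 -1.  -1.6 -2.2 -2.7 -2.9 -2.9 -2.8 -2.8 -2.8 -2.8 -2.9
 -3.1 -3.3 -3.5 -3.7 -3.9] 28.364936756598752
[34, 38] [-2.7 -2.6 -2.5 -2.4 -2.3 -2.3 -2.2 -1.9 -1.4 -0.9 -0.4  0.1  0.6  0.8
  0.7  0.3 -0.1 -0.5 -1.  -1.6 -2.  -2.2 -2.3 -2.3 -2.5 -2.7 -2.9 -3.
 -3.3 -3.6 -3.9 -4.2 -4.4] 28.319443603635158
[26, 36] [-2.8 -2.6 -2.5 -2.5 -2.5 -2.5 -2.4 -2.2 -1.8 -1.4 -0.9 -0.5 -0.1  0.3
  0.4  0.1 -0.4 -0.9 -1.5 -2.  -2.3 -2.6 -2.7 -2.7 -2.7 -2.7 -2.7 -2.8
 -2.9 -3.1 -3.3 -3.5 -3.8] 28.546071973286136
```

```bash
cat > plan.py <<'E'
from h import *
p=np.load("pose.npy");th=p[2]
Rs=R.from_euler('z',th).as_matrix()@B   # bore frame in world
def target(q,jaw,out=0):
    """TCP so that grasp point at bore point q; jaw = bore direction of tool z"""
    x=-Rs[:,2];z=Rs@np.array(jaw,float);y=np.cross(z,x)
    T=np.stack([x,y,z],1)
    return world(p,bore(q))+19*x-out*x, T
def cur():
    o=get_obs();return o,np.array(o["ee_pos"]),R.from_rotvec(o["orientation"]).as_matrix()
def delta(pos,T,t2,T2):
    rv=R.from_matrix(T.T@T2).as_rotvec(degrees=True)
    return (T.T@(t2-pos)/10).round(3), rv.round(2)
if __name__=="__main__":
    o,pos,T=cur();print(pos,T.round(3),o["qpos"].round(3))
    print("bore",Rs.round(3),world(p,bore((0,0,38))),world(p,bore((0,80,37))))
    for j in((1,0,0),(-1,0,0)):
        t,T2=target((0,80,38),j,60);print(j,t,delta(pos,T,t,T2))
    for j in((0,1,0),(0,-1,0)):
        t,T2=target((0,0,38),j,60);print(j,t,delta(pos,T,t,T2))
E
python3 plan.py
```

```text
[252.9804936  571.51651954 222.67500884] [[ 0.    -0.914  0.405]
 [ 0.     0.405  0.914]
 [-1.     0.     0.   ]] [ 1.135  0.423  1.63   0.     1.089 -0.019]
bore [[ 0.948 -0.247 -0.201]
 [ 0.241  0.969 -0.051]
 [ 0.208  0.     0.978]] [540.32790231  63.52137672 137.16960883] [520.79763947 141.10109095 136.19146123]
(1, 0, 0) [512.33512893 138.94729853 177.27366046] (array([  4.538, -41.226, -29.055]), array([ 51.65, -11.17,  -5.43]))
(-1, 0, 0) [512.33512893 138.94729853 177.27366046] (array([  4.538, -41.226, -29.055]), array([-127.6 ,    6.52,  -13.41]))
(0, 1, 0) [532.06688012  61.41886507 177.27366046] (array([  4.538, -46.169, -35.346]), array([-38.02,  -3.99, -11.55]))
(0, -1, 0) [532.06688012  61.41886507 177.27366046] (array([  4.538, -46.169, -35.346]), array([141.19, -14.84,   5.13]))
```

```bash
python3 -m crank '[[[0,-4.1,-2.9],[0,0,0],8],[[0,-4.1,-2.9],[0,0,0],7],[[0,-4.1,-2.9],[0,0,0],6],[[0,-4.1,-2.9],[0,0,0],5],[[0,-4.1,-2.9],[0,0,0],4]]'; python3 -m crank '[[[0,-4.1,-2.9],[0,0,0],4],[[0,-4.1,-2.9],[0,0,0],4],[[0,-4.1,-2.9],[0,0,0],4],[[0,-4.1,-2.9],[0,0,0],4],[[0,-4.1,-2.9],[0,0,0],4]]'; python3 -m crank '[[[0,0,0],[8.6,-1.86,-0.9],4],[[0,0,0],[8.6,-1.86,-0.9],4],[[0,0,0],[8.6,-1.86,-0.9],4],[[0,0,0],[8.6,-1.86,-0.9],4],[[0,0,0],[8.6,-1.86,-0.9],4]]';python3 -m crank '[[[0,0,0],[8.6,-1.86,-0.9],4],[[0,0,0],[0,0,0],4]]'; python3 plan.py
```

```text
t: 2.33
ee_pos: [382.5, 354.6, 222.9]
orientation: [-0.897, 1.377, 0.897]
ft_force: [0.5, -0.0, -0.9]
width: 43.6
t: 2.95
ee_pos: [511.3, 138.8, 222.9]
orientation: [-0.897, 1.378, 0.897]
ft_force: [0.8, 0.3, -0.4]
width: 39.9
t: 3.58
ee_pos: [510.6, 140.2, 222.8]
orientation: [-0.285, 1.372, 0.32]
ft_force: [0.4, -0.7, 0.3]
width: 40.0
t: 3.82
ee_pos: [509.9, 140.4, 222.7]
orientation: [-0.171, 1.354, 0.212]
ft_force: [-0.8, 0.8, -0.5]
width: 40.0
[509.94269962 140.38582708 222.70165154] [[ 0.201 -0.249  0.947]
 [ 0.052  0.968  0.244]
 [-0.978  0.     0.207]] [ 0.245  0.196  1.979  0.002  0.758 -0.008]
bore [[ 0.948 -0.247 -0.201]
 [ 0.241  0.969 -0.051]
 [ 0.208  0.     0.978]] [540.32790231  63.52137672 137.16960883] [520.79763947 141.10109095 136.19146123]
(1, 0, 0) [512.33512893 138.94729853 177.27366046] (array([ 4.485, -0.199, -0.749]), array([ 0.14, -0.04, -0.03]))
(-1, 0, 0) [512.33512893 138.94729853 177.27366046] (array([ 4.485, -0.199, -0.749]), array([-1.7986e+02,  5.0000e-02, -7.0000e-02]))
(0, 1, 0) [532.06688012  61.41886507 177.27366046] (array([ 4.48 , -8.199, -0.769]), array([-8.986e+01, -1.000e-02, -6.000e-02]))
(0, -1, 0) [532.06688012  61.41886507 177.27366046] (array([ 4.48 , -8.199, -0.769]), array([ 9.014e+01, -6.000e-02,  1.000e-02]))
```

```bash
python3 -m crank '[[[2,-0.2,-0.75],[0,0,0],4],[[4.5,0,0],[0,0,0],4],[[0,0,0],[0,0,0],4]]'; python3 - <<'E'
from h import *
for n,o in(("top",(275,150)),("scene",(285,135))):
    i=cam(n)["pixels"][o[1]:o[1]+110,o[0]:o[0]+115,::-1];cv2.imwrite(f"pics/{n}_a.png",cv2.resize(i,None,fx=5,fy=5,interpolation=cv2.INTER_CUBIC))
E
```

```text
t: 4.2
ee_pos: [515.4, 139.5, 155.0]
orientation: [-0.173, 1.36, 0.212]
ft_force: [0.2, -0.2, 0.5]
width: 39.9
```

View pics/scene_a.png

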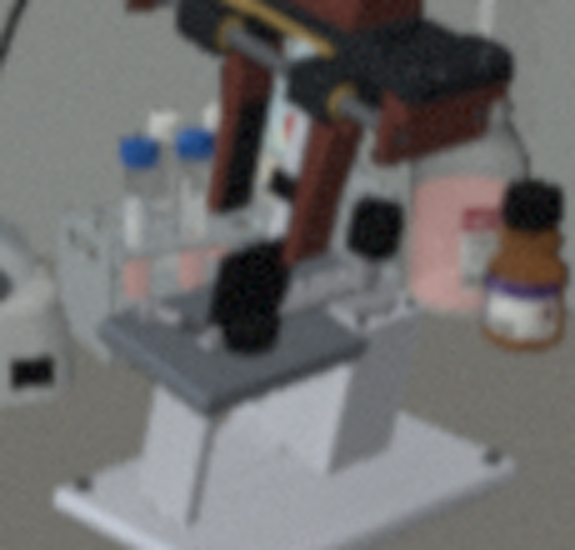

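View pics/top_a.png

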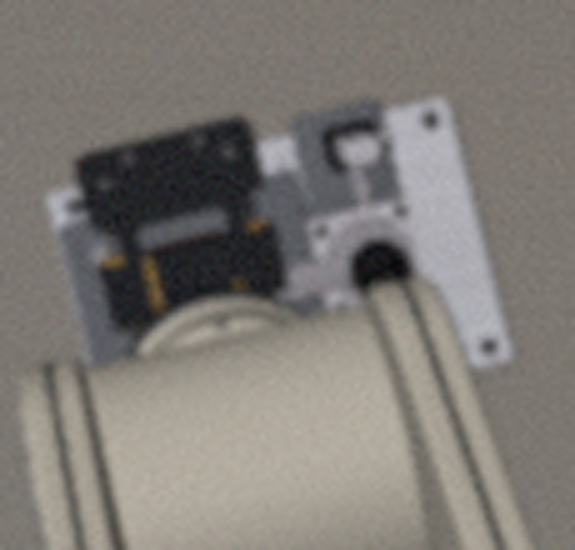

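```bash
cat >> plan.py <<'E'
    print("knob0",delta(pos,T,*target((0,80,38),(1,0,0),0)));print(proj("scene",[pos])/1)
E
python3 plan.py | tail -2
```

```text
knob0 (array([ 4.011,  0.02 , -0.076]), array([ 0.13, -0.06, -0.03]))
[[336.93713537 180.06362856]]
```

```bash
python3 -m crank '[[[1.5,0,-0.08],[0,0,0],4],[[1.4,0,0],[0,0,0],4],[[1,0,0],[0,0,0],4],[[0,0,0],[0,0,0],4]]'; python3 -m crank '[[[0,0,0],[0,0,0],2.4],[[0,0,0],[0,0,0],2.0],[[0,0,0],[0,0,0],1.6]]';python3 -m crank '[[[0,0,0],[0,0,0],1.4],[[0,0,0],[0,0,0],1.2],[[0,0,0],[0,0,0],1.1]]'; python3 plan.py | tail -2
```

```text
t: 4.85
ee_pos: [523.5, 141.6, 118.1]
orientation: [-0.17, 1.356, 0.21]
ft_force: [1.1, -0.1, 0.1]
width: 40.1
t: 5.22
ee_pos: [524.2, 141.8, 119.6]
orientation: [-0.17, 1.354, 0.21]
ft_force: [0.5, -0.3, 0.4]
width: 16.6
t: 5.6
ee_pos: [524.1, 141.8, 119.3]
orientation: [-0.17, 1.354, 0.21]
ft_force: [-0.3, -0.4, -0.1]
width: 10.7
knob0 (array([0.077, 0.016, 0.017]), array([ 0.04, -0.  , -0.03]))
[[334.08412304 195.01211115]]
```

```bash
python3 -m crank '[[[0,0,0],[0,0,0],0.9],[[0,0,0],[0,0,0],0.6],[[0,0,0],[0,0,0],0.6]]'; python3 -m crank '[[[0,0,0],[3,0,0],0.6],[[0,0,0],[5,0,0],0.6],[[0,0,0],[7,0,0],0.6]]'; python3 plan.py | tail -2
```

```text
t: 6.02
ee_pos: [524.6, 141.9, 119.5]
orientation: [-0.17, 1.353, 0.21]
ft_force: [3.6, 1.2, -0.8]
width: 10.1
t: 6.4
ee_pos: [524.5, 141.9, 119.4]
orientation: [0.052, 1.367, 0.03]
ft_force: [2.6, 1.4, -0.6]
width: 9.9
knob0 (array([ 0.083,  0.007, -0.023]), array([-15.12,   0.03,  -0.02]))
[[333.96832262 194.9172048 ]]
```

```bash
python3 -m crank '[[[0,0,0],[8,0,0],0.6],[[0,0,0],[8,0,0],0.6],[[0,0,0],[8,0,0],0.6],[[0,0,0],[8,0,0],0.6],[[0,0,0],[8,0,0],0.6]]'; python3 -m crank '[[[0,0,0],[8,0,0],0.6],[[0,0,0],[8,0,0],0.6],[[0,0,0],[8,0,0],0.6],[[0,0,0],[6,0,0],0.6],[[0,0,0],[3,0,0],0.6]]'; python3 plan.py | tail -2; python3 -c "
from workcell import *
o=get_obs();print(o['ft_force'],o['moment'],o['qpos'])"
```

```text
t: 7.08
ee_pos: [524.0, 142.0, 119.3]
orientation: [0.636, 1.323, -0.449]
ft_force: [1.6, 2.2, 1.5]
width: 9.7
t: 7.7
ee_pos: [523.8, 142.3, 119.3]
orientation: [1.108, 1.194, -0.841]
ft_force: [0.3, 4.9, 0.5]
width: 10.1
knob0 (array([0.084, 0.03 , 0.047]), array([-8.799e+01, -7.000e-02, -4.000e-02]))
[[333.94352713 195.08759796]]
[-0.12548756  4.64830973  1.43588063] [ 0.8130169   0.05752371 -0.04426992] [0.24187511 0.38481759 2.02343127 0.00545061 0.52435554 1.52563438]
```

```bash
python3 -m crank '[[[0,0,0],[1.5,0,0],0.6],[[0,0,0],[1.5,0,0],0.6],[[0,0,0],[0,0,0],0.6]]'; python3 -c "
from workcell import *
o=get_obs();print(o['ft_force'],o['moment'],o['qpos'])";python3 plan.py | tail -2; python3 -m crank '[[[0,0,0],[0,0,0],1.4],[[0,0,0],[0,0,0],2],[[0,0,0],[0,0,0],3]]'; python3 -c "
from h import *
n='scene';o=(285,135)
i=cam(n)['pixels'][o[1]:o[1]+110,o[0]:o[0]+115,::-1];cv2.imwrite(f'pics/{n}_b.png',cv2.resize(i,None,fx=5,fy=5,interpolation=cv2.INTER_CUBIC))"
```

```text
t: 8.12
ee_pos: [523.8, 142.3, 119.3]
orientation: [1.147, 1.178, -0.874]
ft_force: [-0.7, 6.1, 0.1]
width: 9.8
[-0.66799609  6.06761455  0.06914002] [0.9059151  0.10293256 0.58987452] [0.24204732 0.38486676 2.02342642 0.004868   0.52434679 1.57322264]
knob0 (array([0.078, 0.041, 0.047]), array([-9.078e+01, -6.000e-02, -2.000e-02]))
[[333.95865666 195.12988058]]
t: 8.55
ee_pos: [523.7, 141.5, 119.0]
orientation: [1.149, 1.177, -0.877]
ft_force: [-0.5, -0.3, -0.8]
width: 26.8
```

View pics/scene_b.png

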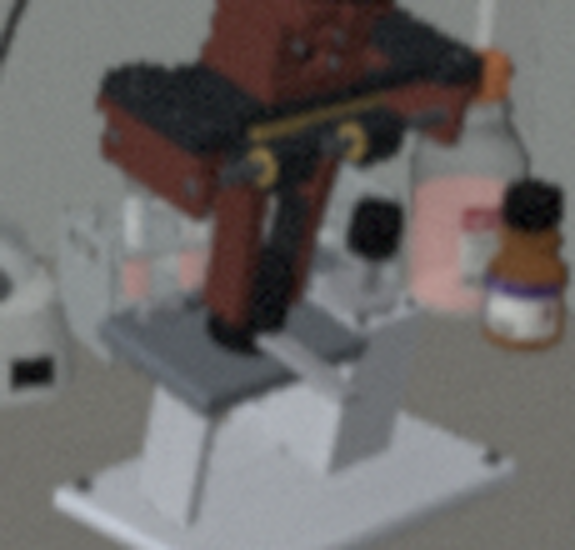

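```bash
python3 -m crank '[[[-2,0,0],[-0.8,0,0],4],[[-3,0,0],[0,0,0],5],[[-2,0,0],[0,0,0],6],[[0,0,0],[0,0,0],6]]'; sed -i '/print("knob0"/d' plan.py; cat >> plan.py <<'E'
    for out in(60,0): print("pist",out,delta(pos,T,*target((0,0,38),(0,-1,0),out)))
E
python3 plan.py | tail -2;  python3 -c "
from h import *
n='scene';o=(285,135)
i=cam(n)['pixels'][o[1]:o[1]+110,o[0]:o[0]+115,::-1];cv2.imwrite(f'pics/{n}_c.png',cv2.resize(i,None,fx=5,fy=5,interpolation=cv2.INTER_CUBIC))"
```

```text
t: 9.1
ee_pos: [510.7, 138.2, 189.0]
orientation: [1.139, 1.179, -0.865]
ft_force: [0.5, 0.5, 0.9]
width: 59.6
pist 60 (array([ 1.183, -0.05 ,  7.972]), array([-0.15, -0.02, -0.15]))
pist 0 (array([ 7.183, -0.065,  7.974]), array([-0.15, -0.02, -0.15]))
```

View pics/scene_c.png

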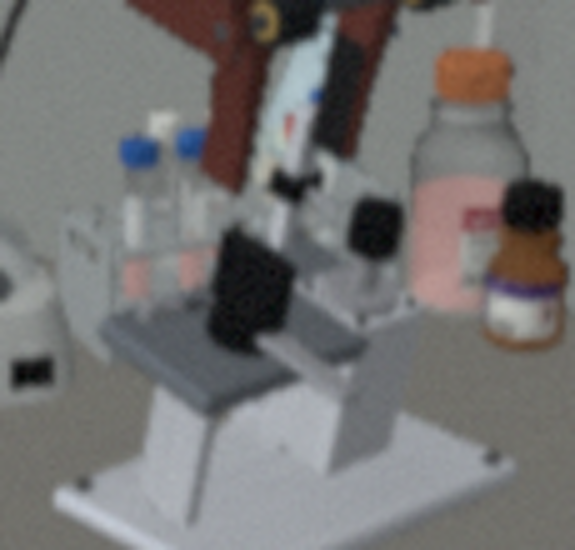

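```bash
python3 -m crank '[[[0,0,4],[0,0,0],6],[[0,-0.05,3.97],[0,0,0],6],[[1.5,0,0],[0,0,0],6],[[0,0,0],[0,0,0],6]]'; python3 plan.py | tail -2;  python3 -c "
from h import *
n='scene';o=(285,135)
i=cam(n)['pixels'][o[1]:o[1]+110,o[0]:o[0]+115,::-1];cv2.imwrite(f'pics/{n}_d.png',cv2.resize(i,None,fx=5,fy=5,interpolation=cv2.INTER_CUBIC))"
```

```text
t: 9.65
ee_pos: [530.6, 61.6, 170.5]
orientation: [1.137, 1.184, -0.87]
ft_force: [-0.5, -0.5, 0.2]
width: 60.0
pist 60 (array([-0.631,  0.276,  0.048]), array([-0.21, -0.07,  0.26]))
pist 0 (array([5.369, 0.303, 0.055]), array([-0.21, -0.07,  0.26]))
```

View pics/scene_d.png

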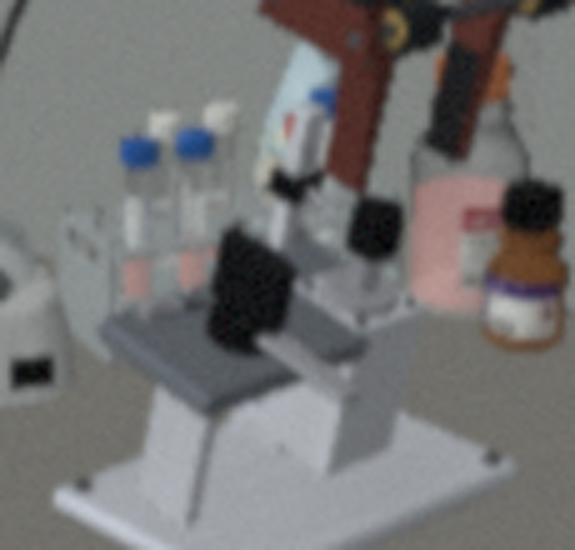

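```bash
python3 -m crank '[[[1.2,0,0],[0,0,0],6],[[1.2,0,0],[0,0,0],6],[[0,0,0],[0,0,0],6]]'; python3 plan.py | tail -1;python3 plan.py | tail -1
```

```text
t: 10.07
ee_pos: [536.0, 63.2, 148.0]
orientation: [1.137, 1.184, -0.868]
ft_force: [0.1, 0.2, 0.2]
width: 59.8
pist 0 (array([3.049, 0.198, 0.075]), array([-0.12, -0.06,  0.15]))
pist 0 (array([3.049, 0.198, 0.075]), array([-0.12, -0.06,  0.15]))
```

```bash
python3 -m crank '[[[1.1,0.19,0.07],[0,0,0.15],6],[[1.1,0,0],[0,0,0],5.5],[[0.8,0,0],[0,0,0],5],[[0,0,0],[0,0,0],4.5]]'; python3 plan.py | tail -1; python3 -m crank '[[[0,0,0],[0,0,0],3.8],[[0,0,0],[0,0,0],3.2],[[0,0,0],[0,0,0],2.9]]'; python3 plan.py|tail -1;python3 -m crank '[[[0,0,0],[0,0,0],2.7],[[0,0,0],[0,0,0],2.7]]'
```

```text
t: 10.58
ee_pos: [544.4, 64.0, 119.5]
orientation: [1.139, 1.181, -0.866]
ft_force: [-0.5, -0.5, 0.3]
width: 45.9
pist 0 (array([ 0.087, -0.032, -0.051]), array([-0.17, -0.04, -0.04]))
t: 10.95
ee_pos: [545.0, 64.1, 120.7]
orientation: [1.139, 1.179, -0.865]
ft_force: [-0.6, 0.5, -0.1]
width: 29.4
pist 0 (array([ 0.196, -0.113, -0.061]), array([-0.15, -0.02, -0.16]))
t: 11.2
ee_pos: [544.8, 64.5, 120.7]
orientation: [1.14, 1.18, -0.865]
ft_force: [-2.6, 4.3, 3.7]
width: 27.0
```

```bash
python3 -m crank '[[[0.1,-0.1,-0.05],[0,0,0],2.8],[[0,0,0],[0,0,0],2.7],[[0,0,0],[0,0,0],2.4]]'; python3 plan.py|tail -1;python3 -m crank '[[[0,0,0],[0,0,0],2],[[0,0,0],[0,0,0],2],[[0,0,0],[0,0,0],2]]';python3 plan.py|tail -1;
```

```text
t: 11.58
ee_pos: [543.7, 64.5, 119.1]
orientation: [1.139, 1.18, -0.865]
ft_force: [-0.4, 1.8, 0.8]
width: 25.4
pist 0 (array([0.057, 0.033, 0.008]), array([-0.16, -0.04, -0.1 ]))
t: 11.95
ee_pos: [543.7, 64.4, 119.1]
orientation: [1.139, 1.18, -0.865]
ft_force: [-1.4, 1.8, 0.1]
width: 25.5
pist 0 (array([ 0.056,  0.033, -0.004]), array([-0.16, -0.03, -0.1 ]))
```

```bash
cat > lift.py <<'E'
from plan import *
import os
o,pos,T=cur()
if not os.path.exists("p0.npy"): np.save("p0.npy",pos)
d=pos-np.load("p0.npy")
print("t",o["t"],"bore disp",(Rs.T@d).round(2),"F bore",(Rs.T@o["ft_force"]).round(2),"M",o["moment"].round(2),"w",round(o["width"],1))
E
python3 lift.py; python3 -m crank '[[[-0.2,0,0],[0,0,0],2],[[-0.2,0,0],[0,0,0],2],[[-0.2,0,0],[0,0,0],2],[[-0.2,0,0],[0,0,0],2],[[0,0,0],[0,0,0],2]]'; python3 lift.py
```

```text
t 11.95 bore disp [0. 0. 0.] F bore [-0.89  2.07  0.27] M [0.34 0.41 0.13] w 25.5
t: 12.58
ee_pos: [542.3, 63.9, 127.2]
orientation: [1.139, 1.179, -0.865]
ft_force: [-0.2, 0.6, -2.3]
width: 25.5
t 12.575 bore disp [ 0.27 -0.09  8.31] F bore [-0.53  0.63 -2.25] M [-0.01  0.44 -0.02] w 25.5
```

```bash
python3 -m crank '[[[-0.25,0,0],[0,0,0],2],[[-0.25,0,0],[0,0,0],2],[[-0.25,0,0],[0,0,0],2],[[-0.25,0,0],[0,0,0],2],[[0,0,0],[0,0,0],2]]'; python3 lift.py;  python3 -m crank '[[[-0.25,0,0],[0,0,0],2],[[-0.25,0,0],[0,0,0],2],[[-0.25,0,0],[0,0,0],2],[[-0.2,0,0],[0,0,0],2],[[0,0,0],[0,0,0],2]]'; python3 lift.py; python3 - <<'E'
from h import *
for n,o in(("scene",(320,150)),("top",(320,165))):
    a=sum(get_image(n)["pixels"].astype(float) for _ in range(10))/10
    np.save(n+"_lift.npy",a)
    z=np.clip(a[o[1]:o[1]+60,o[0]:o[0]+65,::-1],0,255).astype(np.uint8)
    cv2.imwrite(f"pics/{n}_e.png",cv2.resize(z,None,fx=9,fy=9,interpolation=cv2.INTER_CUBIC))
E
```

```text
t: 13.2
ee_pos: [540.4, 63.5, 137.1]
orientation: [1.139, 1.179, -0.865]
ft_force: [-0.4, 0.8, -2.9]
width: 25.2
t 13.2 bore disp [ 0.36 -0.03 18.37] F bore [-0.75  0.9  -2.79] M [-0.01  0.31 -0.01] w 25.2
t: 13.82
ee_pos: [538.5, 63.0, 146.3]
orientation: [1.139, 1.179, -0.865]
ft_force: [0.0, 0.1, -3.5]
width: 25.3
t 13.825 bore disp [ 0.35 -0.06 27.81] F bore [-0.66  0.12 -3.44] M [-0.05  0.4   0.02] w 25.3
```

View pics/scene_e.png

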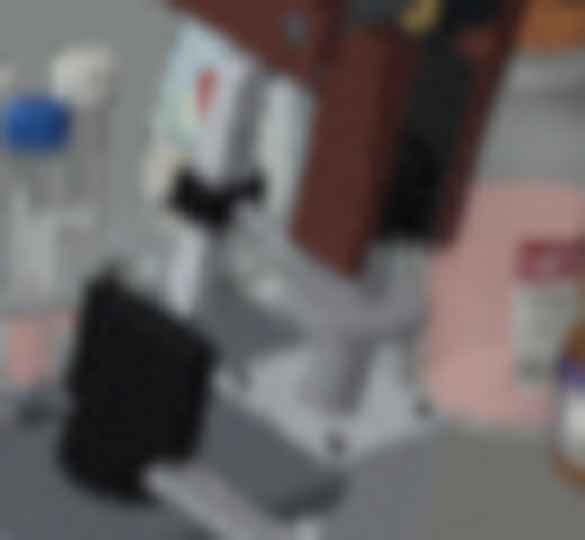

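View pics/top_e.png

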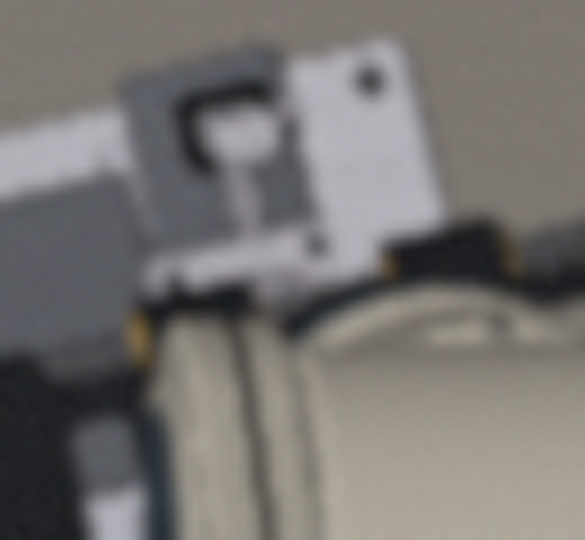

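```bash
cat > ov3.py <<'E'
from h import *
from ov import circ
p=np.load("pose.npy");import sys
a=np.load("scene_lift.npy");o=(340,160);f=17;sh=np.array([.3,.25])
def mk(base,out,L,st,draw=True):
    z=base.copy()
    def pl(q,col):
        uv=proj("scene",[world(p,x) for x in q])+sh;uv=(uv-o+.5)*f-.5
        cv2.polylines(z,[(uv*16).astype(int)],False,col,1,cv2.LINE_AA,4)
    if draw:
        for r,h in((19,6),(19,0)): pl(circ(r,h+L),(0,255,0))
        pl([bore((25,0,6+st)),bore((45,0,6+st))],(255,0,255))
    cv2.imwrite(out,z)
z=np.clip((a[160:195,340:375,::-1]-40)*1.3,0,255).astype(np.uint8);z=cv2.resize(z,None,fx=f,fy=f,interpolation=cv2.INTER_CUBIC)
mk(z,"pics/l_raw.png",0,0,False);mk(z,"pics/l_ov.png",27.8,28.5)
c=a[160:195,340:375];d=(c[:,:,0]+c[:,:,2])/2-c[:,:,1]
g=cv2.cvtColor(cv2.resize(np.clip((d+4)*30,0,255).astype(np.uint8),None,fx=f,fy=f,interpolation=cv2.INTER_CUBIC),cv2.COLOR_GRAY2BGR)
mk(g,"pics/l_rg.png",27.8,28.5)
cv2.imwrite("pics/l2.png",np.hstack([z[100:480,:390],cv2.imread("pics/l_ov.png")[100:480,:390]]))
E
python3 ov3.py
```

```text
(no output)
```

View pics/l2.png

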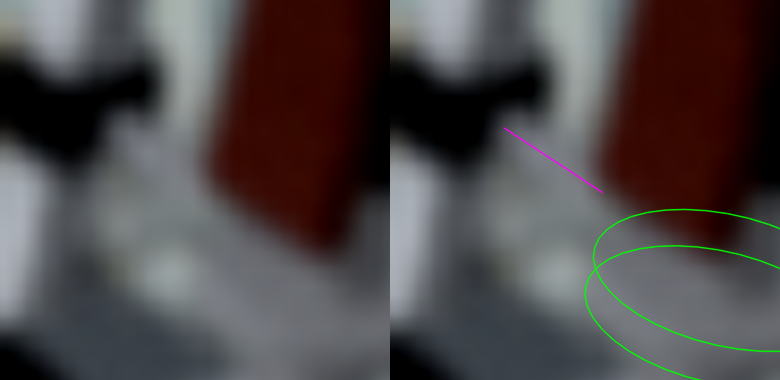

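View pics/l_rg.png

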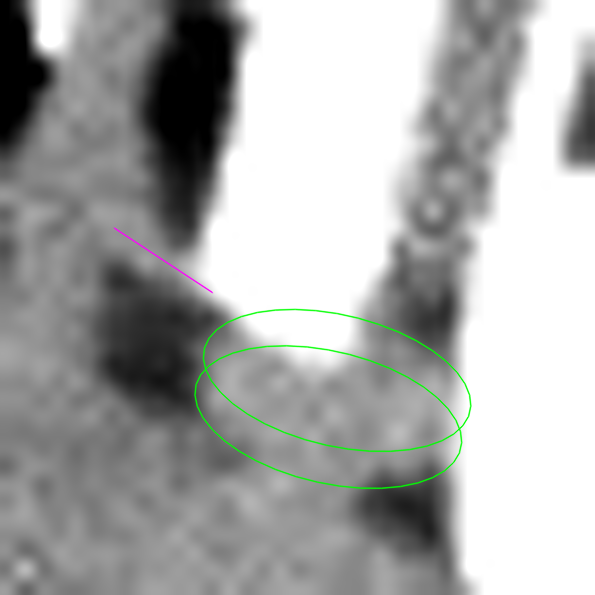

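```bash
cat > ef.py <<'E'
from h import *
from scipy.ndimage import map_coordinates
p=np.load("pose.npy");a=np.load("scene_lift.npy");d=(a[:,:,0]+a[:,:,2])/2-a[:,:,1];g=a.mean(2)
sh=np.array([.3,.25])
t=np.radians(np.arange(0,360,4.))
pts=lambda L,r:proj("scene",[world(p,bore((r*np.cos(x),r*np.sin(x),L))) for x in t])+sh
uv=pts(27.8,19)
for k in np.arange(0,90,3): print(int(np.degrees(t[k])),((uv[k]-(340,160)+.5)*17).round(0), [round(float(map_coordinates(d,[[pts(L,19)[k,1]],[pts(L,19)[k,0]]],order=1)[0]),1) for L in range(19,38,2)],[round(float(map_coordinates(g,[[pts(L,19)[k,1]],[pts(L,19)[k,0]]],order=1)[0])) for L in range(19,38,2)])
E
python3 ef.py
```

```text
0 [233. 353.] [0.9, 1.4, 1.6, 1.6, 1.2, 0.9, 1.3, 3.2, 6.7, 11.7] [135, 135, 132, 128, 125, 122, 116, 102, 85, 68]
12 [216. 361.] [-0.6, -0.1, 0.3, 0.4, 0.5, 0.3, -0.0, -0.2, 0.8, 4.3] [129, 136, 138, 136, 132, 127, 125, 122, 113, 95]
24 [203. 371.] [-0.7, -1.4, -1.5, -0.9, -0.7, -0.5, -0.3, -0.7, -1.0, -0.7] [115, 127, 138, 141, 141, 137, 129, 126, 125, 121]
36 [196. 384.] [-0.4, -0.8, -1.4, -1.8, -1.5, -1.2, -1.0, -0.6, -0.9, -1.3] [102, 114, 127, 138, 143, 143, 140, 131, 127, 126]
48 [195. 397.] [-0.4, -0.3, -0.6, -1.3, -1.7, -1.3, -1.0, -0.8, -0.5, -0.7] [94, 101, 112, 125, 136, 142, 143, 139, 131, 127]
59 [200. 412.] [-0.0, -0.2, -0.1, -0.3, -1.0, -0.8, -0.3, -0.1, 0.1, 0.2] [93, 96, 103, 112, 125, 135, 139, 139, 135, 129]
72 [210. 427.] [0.3, -0.0, -0.3, -0.3, -0.3, -0.1, 0.6, 1.1, 1.1, 1.2] [107, 97, 99, 105, 115, 128, 135, 136, 134, 130]
84 [226. 442.] [0.8, 0.7, -0.2, -0.5, -0.3, 0.4, 0.6, 1.1, 1.6, 1.5] [134, 117, 107, 107, 114, 125, 132, 134, 133, 129]
96 [246. 455.] [0.8, 1.2, 1.2, 0.4, 0.0, -0.0, 0.8, 1.1, 1.2, 1.3] [151, 142, 131, 123, 122, 127, 132, 132, 130, 127]
108 
[... 1783 characters left out ...]
, 118, 111]
288 [386. 367.] [1.0, 1.2, 1.1, 0.4, 0.4, 0.5, 0.5, -0.1, -0.4, -0.6] [119, 113, 107, 100, 98, 98, 100, 100, 98, 91]
300 [360. 357.] [1.2, 1.0, 1.1, 1.3, 1.6, 2.1, 1.8, 1.5, 1.5, 2.1] [116, 108, 101, 94, 89, 85, 85, 84, 81, 69]
312 [333. 351.] [1.1, 1.2, 1.6, 3.1, 5.4, 7.1, 8.4, 8.6, 8.8, 9.0] [122, 118, 110, 95, 75, 61, 53, 52, 50, 47]
324 [305. 347.] [1.2, 1.2, 1.8, 3.3, 6.6, 10.4, 13.2, 14.5, 14.5, 14.6] [125, 125, 120, 108, 87, 70, 58, 54, 54, 53]
336 [279. 346.] [1.2, 1.3, 1.3, 1.3, 2.8, 6.3, 10.6, 14.4, 15.1, 15.4] [126, 125, 123, 119, 108, 90, 73, 62, 58, 57]
348 [254. 348.] [1.5, 1.3, 1.2, 1.4, 1.6, 2.8, 5.2, 9.2, 12.7, 14.8] [131, 128, 126, 124, 120, 110, 95, 76, 65, 59]
```

```bash
python3 lift.py; python3 -m crank '[[[-0.06,0,0],[0,0,0],2],[[0,0,0],[0,0,0],2],[[0,0,0],[0,0,0],2]]'; python3 lift.py; python3 - <<'E'
from h import *
a=sum(get_image("scene")["pixels"].astype(float) for _ in range(12))/12
np.save("scene_lift.npy",a)
z=np.clip(a[150:210,320:385,::-1],0,255).astype(np.uint8)
cv2.imwrite("pics/scene_f.png",cv2.resize(z,None,fx=9,fy=9,interpolation=cv2.INTER_CUBIC))
cv2.imwrite("pics/top_f.png",get_image("top")["pixels"][:,:,::-1])
E
python3 ef.py | egrep "^(156|168|180) "; sed 's/scene_avg/scene_lift/' st.py > st2.py; python3 st2.py; python3 lift.py
```

```text
t 14.925 bore disp [ 0.23 -0.06 27.64] F bore [-0.61  0.13 -2.8 ] M [-0.09  0.27  0.03] w 25.1
t: 15.3
ee_pos: [538.2, 62.9, 146.7]
orientation: [1.139, 1.18, -0.865]
ft_force: [-0.4, 0.3, -3.7]
width: 25.4
t 15.3 bore disp [ 0.19 -0.04 28.23] F bore [-1.1   0.43 -3.58] M [-0.14  0.37  0.01] w 25.4
156 [379. 488.] [0.5, -0.4, -1.5, -1.7, -1.5, -1.1, -0.4, 0.4, 1.0, 1.2] [143, 138, 133, 129, 124, 117, 108, 109, 113, 118]
168 [404. 486.] [-0.5, -1.5, -2.2, -2.3, -1.9, -1.3, -0.2, 0.8, 1.2, 1.3] [150, 145, 141, 138, 126, 114, 103, 103, 108, 115]
180 [426. 481.] [-2.0, -2.5, -2.4, -2.1, -1.8, -0.6, 0.2, 0.7, 0.9, 1.6] [133, 129, 125, 119, 111, 103, 99, 98, 106, 112]
[26, 30] [-2.4 -2.2 -1.9 -1.8 -1.8 -1.9 -2.  -2.1 -2.1 -1.7 -0.8  0.2  1.1  2.1
  3.   4.   4.8  5.3  5.3  5.1  4.9  4.7  4.4  4.2  4.   3.8  3.7  3.5
  3.4  3.4  3.4  3.5  3.5] 32.30534336905647
[30, 34] [-2.5 -2.3 -2.3 -2.2 -2.3 -2.4 -2.4 -2.3 -1.9 -1.4 -0.8 -0.2  0.4  0.8
  1.1  1.1  0.7  0.2 -0.4 -1.  -1.5 -1.8 -2.  -2.1 -2.1 -2.2 -2.2 -2.2
 -2.2 -2.3 -2.5 -2.7 -3. ] 29.390270979863246
[34, 38] [-2.3 -2.3 -2.2 -2.2 -2.2 -2.2 -2.  -1.8 -1.5 -1.1 -0.5  0.2  0.8  1.2
  1.2  0.9  0.4 -0.2 -0.8 -1.3 -1.7 -2.  -2.2 -2.3 -2.3 -2.3 -2.3 -2.6
 -3.  -3.3 -3.7 -4.1 -4.4] 28.724479014538005
[26, 36] [-2.4 -2.3 -2.1 -2.1 -2.1 -2.2 -2.2 -2.1 -1.9 -1.5 -0.8 -0.   0.8  1.5
  2.   2.3  2.5  2.4  2.1  1.7  1.3  1.   0.8  0.7  0.6  0.5  0.5  0.4
  0.2  0.1 -0.  -0.1 -0.3] 31.460879141658822
t 16.05 bore disp [ 0.22 -0.05 28.22] F bore [-0.44 -0.89 -2.6 ] M [-0.02  0.35 -0.01] w 25.3
```

View pics/scene_f.png

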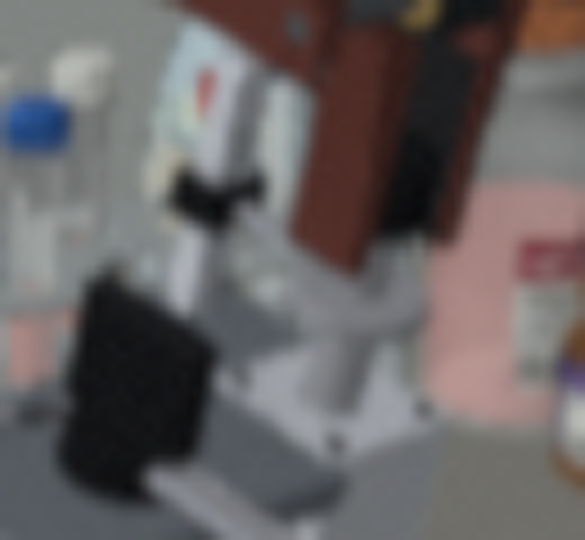

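View pics/top_f.png

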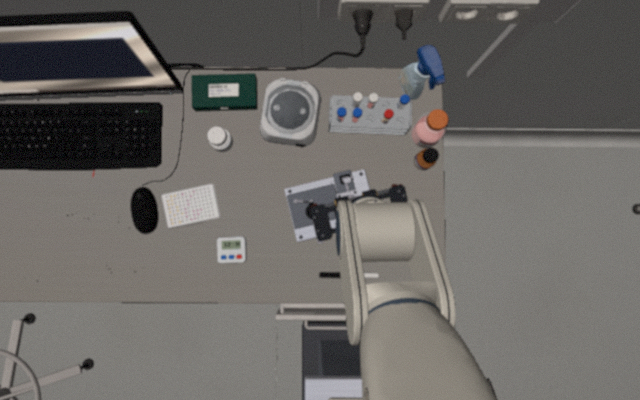

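```bash
python3 -m crank '[[[-0.04,0,0],[0,0,0],2],[[0,0,0],[0,0,0],2],[[0,0,0],[0,0,0],2],[[0,0,0],[0,0,0],2]]'; python3 lift.py; python3 -c "
from workcell import *
print(get_obs()['qvel'].round(4)); print(close_job())"
```

```text
t: 16.55
ee_pos: [538.2, 62.9, 147.1]
orientation: [1.139, 1.18, -0.865]
ft_force: [-0.4, -0.9, -2.3]
width: 25.4
t 16.55 bore disp [ 0.23 -0.03 28.63] F bore [-1.1  -0.74 -2.15] M [-0.11  0.37 -0.02] w 25.4
[-0.0005  0.0011  0.0009 -0.     -0.0024  0.0021]
the job is handed in; nothing more can be done
None
```

I turned the lock knob clockwise onto its end stop, drew the piston out, and handed the job in at 16.6 s with the piston held still in the gripper.

- **Lock:** the knob turned about 90°. The moment at the wrist rose to about 0.6 N m against the end stop. After I let go, the picture showed the tongue swung clear and staying open.
- **Draw:** I gripped the head across the bore's y and drew the piston 28.6 mm along the bore axis. Sideways drift was 0.23 mm, and during the draw the sideways force stayed around 1 N and the load along the axis was 2 to 4 N (the piston weighs about 2.5 N).
- **Level with the pointer:** I read the pointer's stroke from the pictures as 28.3–28.9 mm. A re-read with the piston raised gave 28.7 mm on the clearest stretch of the pointer and 29.4 mm on the next. The stretch nearest the tip was hidden by a finger and its reading was no use. The flange's lower rim in the pictures agreed with the arm's measured lift to about 0.5–1 mm, so I put the uncertainty of the level at about 1 mm. After the last 0.4 mm lift I checked the arm's reading but took no new picture.
- **Surroundings:** the last overhead picture showed the bystanders in place, with part of the marker hidden by the arm. The pointer showed no sign of having moved.

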